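# Uncover two elbow housings and sort their left- and right-hand covers

## Task

Open up the two slanted robot-elbow housings: first the left-hand L-shaped cover, then its right-hand mirror image. Draw each cover straight off along its slanted axis by the rib, then lay it level, rib up, in its tray (left-hand cover in the tray on the robot's left, right-hand in the one on its right), lowering it gently until it rests on the tray's floor, whose height you must feel for, before you let go. Leave the tape roll, screwdriver and can where they are.

Things in the scene. Friction and masses are not known exactly. Their poses are not given: they have to be found in the camera images.
- left_rib (a point): Centre of the pull rib of the left-hand cover (loose white L-shaped cap, 0.19-0.34 kg, balanced about here). z out of the plate, y along the rib, x up-slope when seated. Rib 12 thick (x), 70 long (y), 30 mm high; centre 15 mm above the plate, 35 above the rim (cover 50 high: skirt 14, plate 6, rib 30). From here: leg x -14..36, y -69..51; foot x -54..-14, y 1..51 mm.
- left_foot (a point): Middle of the top face of the left-hand cover's foot, the short arm (40 x 50 mm) of its L; axes as the rib's. To tell the hands by eye: look at the rib side with the foot pointing towards you; on this left-hand cover the foot is at the left end of the 120 x 50 mm long leg, on its mirror image at the right end.
- left_seat (a point): On the slanted face of the fixed left-hand housing (white, orange rim, steel stand) where the left-hand cover's rim rests over an L-shaped spigot 13 mm high with 2 mm play. z: spigot axis, the only way off, 35 degrees from vertical, leaning away from the robot; x up-slope, y level. Seated, the rib centre is at x -13, y +9, z 35 mm. Either housing may stand on either side of the bench.
- left_tray: Fixed orange open tray on the robot's left (+y), 170 x 200 x 60 mm (x, y, height), walls 5 mm; origin at the centre of its underside, on the bench, z up. Inside, a black floor plate, its top anywhere from 10 to 40 mm above the bench: different each time, not reported. It is sprung: it gives about 1 mm per 3 N, 6 mm at most, then is hard.
- right_rib (a point): Centre of the pull rib of the right-hand cover (loose white L-shaped cap, 0.19-0.34 kg, balanced about here). z out of the plate, y along the rib, x up-slope when seated. Rib 12 thick (x), 70 long (y), 30 mm high; centre 15 mm above the plate, 35 above the rim (cover 50 high: skirt 14, plate 6, rib 30). From here: leg x -14..36, y -51..69; foot x -54..-14, y -51..-1 mm.
- right_foot (a point): Middle of the top face of the right-hand cover's foot, the short arm (40 x 50 mm) of its L; axes as the rib's. To tell the hands by eye: look at the rib side with the foot pointing towards you; on this right-hand cover the foot is at the right end of the 120 x 50 mm long leg, on its mirror image at the left end.
- right_seat (a point): On the slanted face of the fixed right-hand housing (white, orange rim, steel stand) where the right-hand cover's rim rests over an L-shaped spigot 13 mm high with 2 mm play. z: spigot axis, the only way off, 35 degrees from vertical, leaning away from the robot; x up-slope, y level. Seated, the rib centre is at x -13, y -9, z 35 mm. Either housing may stand on either side of the bench.
- right_tray: Fixed orange open tray on the robot's right (-y), 170 x 200 x 60 mm (x, y, height), walls 5 mm; origin at the centre of its underside, on the bench, z up. Inside, a black floor plate, its top anywhere from 10 to 40 mm above the bench: different each time, not reported. It is sprung: it gives about 1 mm per 3 N, 6 mm at most, then is hard.
- tape: Bystander: grey tape roll, 100 mm across, 76 mm hole, 24 mm high; origin at the centre of its underside.
- driver: Bystander: screwdriver 200 mm long lying behind the housings (beyond them, +x), handle to its -x; about 30 mm high; origin under its middle.
- grease: Bystander: steel can 60 mm across, 90 mm high, standing; origin at the centre of its underside.
Not all that is in view belongs to the job. Leave any orange look-alike of the part that bears left_rib alone. Leave any red look-alike of the part that bears right_rib alone.

How it is judged:
By the outcome, as a careful person would: the job done as asked, in the order asked, and still so for the second after the job is handed in, with the robot touching nothing.
It also fails if it takes over 66 s, if anything falls off the work surface, if the arm or the gripper's body presses on something with over 40 N, if the wrist force passes 120 N, or if a joint passes its speed limit or range.

## Robot

A 6-joint arm with a two-finger parallel gripper is mounted at the origin on the work surface. World frame = base frame: x ahead of the robot, y to its left, z up, the work surface at z = 0. Lengths are in m, angles in rad, forces in N, time in s.
With the tool pointing down it reaches from about 0.35 to 0.875 m from the base axis. Payload 15.5 kg.
Tool frame: the origin (TCP) lies at the centre of the arm's flange, where the gripper is bolted on; the fingertips stand bot.tip_reach ahead of it and the grasp point (between the pads) lies 155 mm ahead of it (bot.tip_reach is the distance from the TCP to the fingertips, in m); z points along the fingers, y is the line along which they close (so a half turn about z gives the same grasp; the last joint's range is limited). The gripper opens to 85 mm and grips with 20 to 120 N. Pads are 22 mm wide; open, the fingers measure 114 mm over their backs; the gripper's body (76 mm by 85 mm) begins 54 mm behind the grasp point. The pads swing forward as they close: fully open they stand 13 mm farther back than shut.
Start: joints at [-1.431, 0.494, 1.345, -0, 1.302, -0.096], TCP at [0.146, -0.608, 0.405] pointing down, gripper open.
Joint ranges: [-2.91, 2.91], [-0.82, 2.16], [0.22, 2.67], [-1.22, 4.37], [0.12, 2.79], [-3.08, 3.08]. Speed limits (rad/s): [1.89, 1.89, 2.57, 3.01, 3.01, 3.01].

## Interface

Orientations are given as a unit quaternion [w, x, y, z].
In Python, from station import bot, get_image, camera_model, sign_off gives the robot as it stands. The module is installed in compiled form; this text tells all that it offers.
- The arm moves only by the tool servo_tool, never from a script. Its argument "commands" is one flat list of numbers, 7 for each row, row after row: the closure, from 0 (fully open) to 1 (shut), then the shift along the tool's x, y, z as a fraction of full scale, then the turn, a rotation vector about the tool's x, y, z as a fraction of full scale. A call has 1 to 12 rows; each row is the pose to reach, as a shift and turn from the pose commanded when the call began, along the tool's axes at that moment, turning the shorter way round; what a row does not reach only later rows make up. Full scale, the value 1, is 0.6 m for a shift and 180 degrees for a turn. A row lasts 1/12 s, in which the tool goes at most 41.7 mm and 7.16 degrees, less where a joint would pass 70% of its speed; a pose out of reach is approached as far as the arm can. A call with a number of a shift or a turn outside -1 to 1 is refused whole. A call with a gripper value outside its range is refused whole. The fingers move at their own pace and stop on an object; the grip force is fixed at half the most. Time passes only in rows, so rows that repeat a pose let the fingers close. It gives the time, the measured TCP pose, the force, the opening and the grip force at its end, in the units of the state.
- bot.sense(): the state, without advancing time (a new reading comes with each control period).
- get_image(name): name is "side" or "top"; returns (picture, depth): 384x512x3 uint8, blue, green, red; 384x512 float32, m along the optical axis (not along the pixel's ray), 0 where there is no reading.
- camera_model(name): a dict with "fx", "fy", "cx", "cy" (pixels), "view" (4x4, takes a point from world to camera coordinates). Camera axes: x right, y down, z forward; pixel columns grow to the right and rows downward; lengths in m; the calibration is good to about 2 mm. A picture is of the moment at which its call begins. camera_model takes no time and is no camera call.
- sign_off(): hands the job in; it is judged then, once.
The state is a dict: "time_s": time; "q": joint angles; "qvel": joint speeds; "tau": joint torques, N m; "tcp_pos": TCP position; "orientation": TCP orientation; "ft_force": force on the tool from outside, world axes, zero at the start; "wrist_torque": the same for the moment, N m; "opening": finger opening in m; "grasp_force": force on a finger pad.
Only numpy, scipy, OpenCV 4.12 (cv2) and the standard library are available. Lean on these libraries where they do the work, as an engineer would, in place of code of your own. Each camera call takes 0.05 s, during which the arm holds its last target. There are 200 camera calls.

## Working session

There is one attempt and no reset: what is moved stays moved. The work goes in short steps, Python scripts to look and compute and a tool call to move; the robot and the scene stay as the last step left them, time stands still between calls to the robot, and variables do not carry over. Pictures are saved under pics/ and viewed, at most 10 in all, crops included, and the job is handed in when it is done.

Besides the shell and the picture viewer there is one more tool, called after ">>>" by a JSON object that holds its "name" and its "arguments". servo_tool: Moves the arm, as the interface text tells. Shift numbers are shares of 0.6 m and turn numbers shares of 180 degrees, none past 1 either way. Its arguments: {"type":"object","properties":{"commands":{"type":"array","items":{"type":"number"}}},"required":["commands"]}

```bash
mkdir -p pics
python3 - <<'E'
from station import bot,get_image,camera_model
import cv2,numpy as np
print(bot.tip_reach,bot.sense())
for n in("top","side"):
    im,d=get_image(n); cv2.imwrite(f"pics/{n}0.png",im); np.savez(f"{n}0.npz",im=im,d=d)
    m=camera_model(n); print(n,{k:np.round(v,4).tolist() for k,v in m.items()})
E
```

```text
0.1734 {'time_s': 0.0, 'q': array([-1.43048426e+00,  4.94167661e-01,  1.34613206e+00, -1.14889410e-05,
        1.30246357e+00, -9.55033876e-02]), 'qvel': array([-0.00072208, -0.00019362,  0.00122017,  0.00025065, -0.00030722,
       -0.00103499]), 'tau': array([ 3.61268801e-03, -8.82144570e+01, -3.83874142e+01,  1.11647319e-04,
        1.00980830e-02,  5.14656938e-05]), 'tcp_pos': array([ 0.14600127, -0.6075576 ,  0.40410946]), 'orientation': array([-5.85045822e-04,  9.93056584e-01,  1.17636215e-01, -1.86491567e-05]), 'ft_force': array([ 1.12736872, -0.3468431 ,  0.23267514]), 'wrist_torque': array([-0.01863379,  0.02736632, -0.04922913]), 'grasp_force': 0.0, 'opening': 0.08539019493657123}
top {'fx': 357.8031, 'fy': 357.8031, 'cx': 258.6282, 'cy': 189.1461, 'view': [[0.0548, -0.9985, -0.005, -0.0218], [-0.9732, -0.0523, -0.2238, 0.6233], [0.2232, 0.0172, -0.9746, 0.8565], [0.0, 0.0, 0.0, 1.0]]}
side {'fx': 419.346, 'fy': 419.346, 'cx': 253.7765, 'cy': 195.7855, 'view': [[-0.7698, -0.6383, 0.008, 0.4687], [-0.4641, 0.551, -0.6935, 0.3614], [0.4383, -0.5376, -0.7204, 0.8225], [0.0, 0.0, 0.0, 1.0]]}
```

View pics/top0.png

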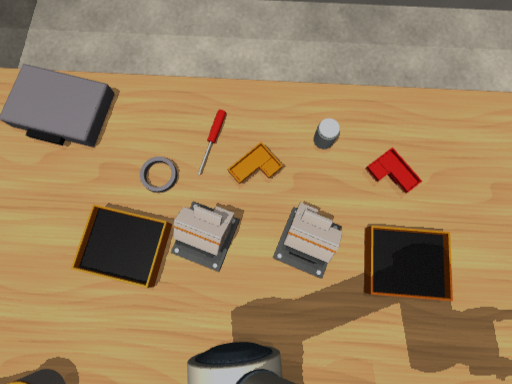

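View pics/side0.png

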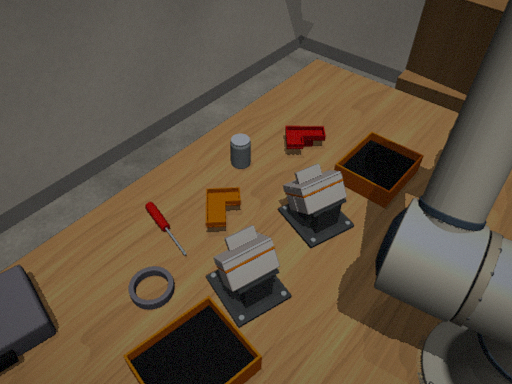

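The top view shows two housings, at about (205,230) and (312,238). The trays are at (122,246), on the robot's left, and (409,262), on its right. The look-alikes are an orange L at (257,163) and a red one at (394,170). The tape is at (158,174), the can at (327,132) and the driver at (213,140). Next I'll enlarge both housings to tell the hands apart.

```bash
cat > h.py <<'E'
import numpy as np,cv2
from station import camera_model
def load(n,t="0"):
    z=np.load(f"{n}{t}.npz"); return z["im"],z["d"]
def cloud(n,d):
    m=camera_model(n);v,u=np.mgrid[:384,:512]
    p=np.stack([(u-m["cx"])/m["fx"]*d,(v-m["cy"])/m["fy"]*d,d],-1)
    V=np.array(m["view"]); return (p-V[:3,3])@V[:3,:3]
E
python3 - <<'E'
from h import *
im,d=load("top");P=cloud("top",d)
s,ds=load("side");Q=cloud("side",ds)
a=cv2.resize(im[190:285,160:350],None,fx=4,fy=4,interpolation=cv2.INTER_CUBIC)
b=cv2.resize(s[160:330,200:360],None,fx=2.4,fy=2.4,interpolation=cv2.INTER_CUBIC)
cv2.imwrite("pics/c_top.png",a);cv2.imwrite("pics/c_side.png",b)
# slanted faces: fit planes by normals on top cloud within boxes
def normals(P):
    gx=cv2.blur(P,(3,3))
    dx=np.roll(gx,-2,1)-np.roll(gx,2,1);dy=np.roll(gx,-2,0)-np.roll(gx,2,0)
    n=np.cross(dy,dx);n/=np.linalg.norm(n,axis=-1,keepdims=True)+1e-12
    return n*np.sign(n[...,2:]+1e-12)
for nm,C,I,boxes in(("top",P,im,((165,195,240,275),(270,195,348,280))),("side",Q,s,((205,220,290,320),(275,160,355,245)))):
    for (u0,v0,u1,v1) in boxes:
        p=C[v0:v1,u0:u1].reshape(-1,3); c=I[v0:v1,u0:u1].reshape(-1,3).astype(int)
        w=(c.max(1)-c.min(1)<50)&(c.min(1)>100)&(p[:,2]>.06)
        p=p[w]; print(nm,len(p),p.min(0).round(3),p.max(0).round(3),np.percentile(p[:,2],[5,25,50,75,95]).round(3))
hs=cv2.cvtColor(im,cv2.COLOR_BGR2HSV)
for (u0,u1) in((70,172),(360,460)):
    sub=P[200:305,u0:u1].reshape(-1,3);h=hs[200:305,u0:u1].reshape(-1,3)
    z=sub[(sub[:,2]>.052)&(sub[:,2]<.068)&(h[:,1]>120)&(h[:,0]<22)]
    if len(z): print("tray",len(z),cv2.minAreaRect(z[:,:2].astype(np.float32)),z[:,2].mean())
    k=(h[:,2]<40)&(sub[:,2]<.06)&(sub[:,2]>-.02); print("floor z",np.percentile(sub[k,2],[5,50,95]).round(4),k.sum())
E
```

```text
top 1840 [ 0.417 -0.004  0.085] [0.568 0.216 0.974] [0.092 0.109 0.127 0.136 0.145]
top 1926 [ 0.417 -0.192  0.085] [ 0.589 -0.004  0.974] [0.092 0.109 0.127 0.135 0.145]
side 2158 [0.168 0.079 0.085] [0.558 0.542 0.839] [0.091 0.107 0.126 0.135 0.144]
side 1429 [ 0.168 -0.183  0.061] [0.587 0.542 0.839] [0.091 0.105 0.124 0.135 0.144]
tray 704 ((0.46254491806030273, 0.3589455485343933), (0.20337384939193726, 0.17003005743026733), 79.85386657714844) 0.058558063567967
floor z [0.0315 0.0343 0.0369] 3893
tray 781 ((0.4592870771884918, -0.3777065873146057), (0.20239472389221191, 0.1702551245689392), 88.5845718383789) 0.058036681756991684
floor z [0.0304 0.0331 0.0357] 4298
```

View pics/c_top.png

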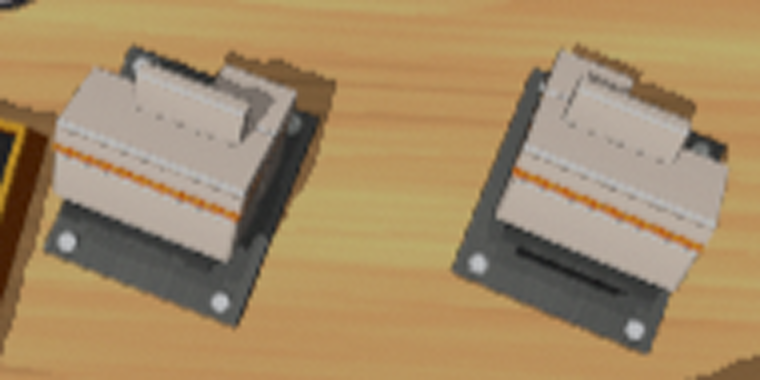

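View pics/c_side.png

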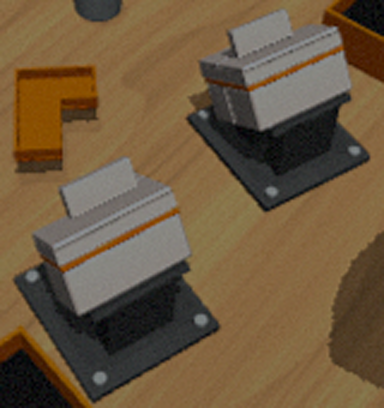

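Rib z leans away from the robot, so x (up-slope) points towards it and y points to the robot's right. A left-hand cover therefore shows its foot at the far right, and a right-hand one at the far left.

- **Housing at (205,230), robot's left:** the foot is at the far right, at crop (255,90), so this is the left-hand cover.
- **Housing at (312,238), robot's right:** the foot is at the far left, at crop (590,75), so this is the right-hand cover.
- **Orange L at (257,163) and red L at (394,170):** these are the look-alikes, so I leave them alone.

Both covers are white with an orange rim, and the crop confirms the identification.

```bash
cat >> h.py <<'E'
def frame(yaw,t=np.radians(35)):
    l=np.array([np.cos(yaw),np.sin(yaw),0]); n=np.sin(t)*l+[0,0,np.cos(t)]
    x=-np.cos(t)*l+[0,0,np.sin(t)]; return np.stack([x,np.cross(n,x),n],1)
E
python3 - <<'E'
from h import *
D={"top":load("top"),"side":load("side")}
for nm,c0 in(("L",(.50,.145)),("R",(.50,-.13))):
  A={}
  for n in D:
    im,d=D[n];P=cloud(n,d).reshape(-1,3);c=im.reshape(-1,3).astype(int)
    w=(np.hypot(*(P[:,:2]-c0).T)<.11)&(P[:,2]>.07)&(P[:,2]<.25)&(c.max(1)-c.min(1)<50)
    A[n]=P[w]
  for n,p in list(A.items())+[("both",np.vstack(list(A.values())))]:
    nv=frame(np.radians(-20))[:,2]
    for k in range(8):
        h=p@nv; H,e=np.histogram(h,np.arange(h.min(),h.max(),.003)) ; h0=e[H.argmax()]+.0015
        q=p[abs(h-h0)<(.006 if k<4 else .004)];u,s,vt=np.linalg.svd(q-q.mean(0));nv=vt[2]*np.sign(vt[2,2])
    h0=np.mean(q@nv)
    yaw=np.arctan2(nv[1],nv[0]);
    # rib
    h=p@nv-h0; r=p[(h>.012)&(h<.034)]
    F=frame(yaw);rr=r@F; y=cv2.minAreaRect(rr[:,:2].astype(np.float32))
    tp=p[(h>.026)&(h<.034)]@F
    print(nm,n,"tilt",np.degrees(np.arccos(nv[2])).round(1),"yaw",np.degrees(yaw).round(1),"plateN",len(q),"ribN",len(r),"hmax",h.max().round(4),"rect",np.round(y[0],4),np.round(y[1],4),round(y[2],1))
    lo,hi=np.percentile(rr[:,:2],[2,98],axis=0)
    q2=q@F; pl,ph=np.percentile(q2[:,:2],[1,99],axis=0)
    print("  rib x,y range",lo.round(4),hi.round(4),"top",np.median(tp,0).round(4),len(tp)," plate rng",pl.round(4),ph.round(4))
    ctr=F@np.array([(lo[0]+hi[0])/2,(lo[1]+hi[1])/2,h0+.015]);print("  ctr",ctr.round(4))
E
```

```text
L top tilt 34.9 yaw -18.0 plateN 870 ribN 249 hmax 0.0328 rect [-0.3095 -0.2888] [0.014  0.0696] 0.1
  rib x,y range [-0.3151 -0.3213] [-0.3028 -0.2546] top [-0.3079 -0.2892  0.3937] 135  plate rng [-0.3609 -0.3562] [-0.2738 -0.2388]
  ctr [0.536  0.1286 0.1326]
L side tilt 31.1 yaw -17.1 plateN 577 ribN 296 hmax 0.0302 rect [-0.3124 -0.282 ] [0.0699 0.0129] 87.0
  rib x,y range [-0.3187 -0.3162] [-0.3073 -0.2488] top [-0.312  -0.2859  0.3986] 89  plate rng [-0.329  -0.3504] [-0.2779 -0.2326]
  ctr [0.5271 0.1333 0.1177]
L both tilt 35.0 yaw -18.2 plateN 1422 ribN 572 hmax 0.0329 rect [-0.3085 -0.2908] [0.0706 0.0142] 89.9
  rib x,y range [-0.314 -0.325] [-0.3023 -0.2571] top [-0.307  -0.2916  0.3935] 264  plate rng [-0.3594 -0.3588] [-0.273  -0.2404]
  ctr [0.5371 0.1298 0.1336]
R top tilt 34.6 yaw -19.7 plateN 815 ribN 261 hmax 0.0326 rect [-0.3759 -0.0618] [0.0694 0.0144] 89.4
  rib x,y range [-0.3822 -0.0951] [-0.3692 -0.0287] top [-0.3749 -0.0623  0.4402] 131  plate rng [-0.429  -0.1118] [-0.3405  0.0056]
  ctr [ 0.539  -0.1276  0.1311]
R side tilt 32.6 yaw -17.8 plateN 402 ribN 221 hmax 0.0319 rect [-0.3781 -0.0426] [0.0713 0.0149] 89.0
  rib x,y range [-0.3848 -0.0775] [-0.3718 -0.0097] top [-0.3763 -0.0462  0.4435] 72  plate rng [-0.4293 -0.0947] [-0.3428  0.0223]
  ctr [ 0.5338 -0.1254  0.1212]
R both tilt 34.0 yaw -19.4 plateN 1188 ribN 504 hmax 0.0339 rect [-0.3765 -0.059 ] [0.0157 0.0711] 0.4
  rib x,y range [-0.3827 -0.0935] [-0.3697 -0.0259] top [-0.375  -0.0591  0.4406] 220  plate rng [-0.429  -0.1099] [-0.3409  0.0082]
  ctr [ 0.5375 -0.1265  0.1281]
```

```bash
cat >> h.py <<'E'
from scipy.spatial.transform import Rotation as Rn
def plan(Tp,Rt):
    """shift/turn fractions from current pose (sense) to target TCP pos, rotation matrix"""
    from station import bot
    s=bot.sense(); w=s["orientation"]; R=Rn.from_quat([w[1],w[2],w[3],w[0]]).as_matrix()
    best=None
    sh=R.T@(np.array(Tp)-s["tcp_pos"])/.6; rv=Rn.from_matrix(R.T@Rt).as_rotvec()/np.pi
    return sh.round(4),rv.round(4)
def toolR(zdir,ydir):
    z=np.array(zdir);y=np.array(ydir);return np.stack([np.cross(y,z),y,z],1)
E
python3 - <<'E'
from h import *
from station import bot
D={"top":load("top"),"side":load("side")}
for nm,c0,yaw in(("L",(.50,.145),-18.1),("R",(.50,-.13),-19.5)):
  F=frame(np.radians(yaw))
  for n in D:
    im,d=D[n];P=cloud(n,d).reshape(-1,3);c=im.reshape(-1,3).astype(int)
    p=P[(np.hypot(*(P[:,:2]-c0).T)<.11)&(P[:,2]>.07)&(P[:,2]<.25)&(c.max(1)-c.min(1)<50)]@F
    h=p[:,2];H,e=np.histogram(h,np.arange(h.min(),h.max(),.002));h0=np.median(h[abs(h-e[H.argmax()]-.001)<.004])
    r=p[(h-h0>.013)&(h-h0<.034)];lo,hi=np.percentile(r[:,:2],[2,98],axis=0)
    t=cv2.minAreaRect(r[:,:2].astype(np.float32))[2]
    c=np.append((lo+hi)/2,h0+.015);print(nm,n,h0.round(4),h.max().round(4),(F@c).round(4),"ang",round(t,1),(hi-lo).round(4))
R0=Rn.from_quat(np.roll(bot.sense()["orientation"],-1)).as_matrix();print(R0.round(3))
for nm,c,yaw in(("L",(.5365,.130,.1325),-18.1),("R",(.5385,-.1270,.131),-19.5)):
  F=frame(np.radians(yaw))
  for sg in(1,-1):
    Rt=toolR(-F[:,2],sg*F[:,0]);
    for k in(.09,0): print(nm,sg,k,(c+F[:,2]*(.155+k)).round(3),plan(c+F[:,2]*(.155+k),Rt))
E
```

```text
L top 0.3636 0.3964 [0.5364 0.1285 0.1331] ang 0.2 [0.0123 0.0668]
L side 0.366 0.3972 [0.5386 0.1299 0.135 ] ang 87.8 [0.011  0.0675]
R top 0.4109 0.4433 [ 0.5405 -0.1282  0.1332] ang 89.2 [0.0127 0.0664]
R side 0.4137 0.4452 [ 0.5431 -0.1284  0.1349] ang 0.4 [0.0125 0.0678]
[[ 0.972  0.234 -0.   ]
 [ 0.234 -0.972  0.001]
 [ 0.    -0.001 -1.   ]]
L 1 0.09 [0.67  0.086 0.333] (array([ 1.1195, -0.9203,  0.1194]), array([-0.1149, -0.2049,  0.651 ]))
L 1 0 [0.621 0.102 0.259] (array([ 1.0462, -0.9652,  0.2423]), array([-0.1149, -0.2049,  0.651 ]))
L -1 0.09 [0.67  0.086 0.333] (array([ 1.1195, -0.9203,  0.1194]), array([ 0.1768, -0.0992, -0.3138]))
L -1 0 [0.621 0.102 0.259] (array([ 1.0462, -0.9652,  0.2423]), array([ 0.1768, -0.0992, -0.3138]))
R 1 0.09 [ 0.671 -0.174  0.332] (array([ 1.0196, -0.4982,  0.1214]), array([-0.1129, -0.2072,  0.6584]))
R 1 0 [ 0.622 -0.157  0.258] (array([ 0.9474, -0.5449,  0.2443]), array([-0.1129, -0.2072,  0.6584]))
R -1 0.09 [ 0.671 -0.174  0.332] (array([ 1.0196, -0.4982,  0.1214]), array([ 0.1776, -0.0968, -0.3063]))
R -1 0 [ 0.622 -0.157  0.258] (array([ 0.9474, -0.5449,  0.2443]), array([ 0.1776, -0.0968, -0.3063]))
```

>>> {"name": "servo_tool", "arguments": {"commands": [0,0.55,-0.47,0.02,0.09,-0.05,-0.16,0,0.55,-0.47,0.02,0.09,-0.05,-0.16,0,0.55,-0.47,0.02,0.09,-0.05,-0.16,0,0.55,-0.47,0.02,0.09,-0.05,-0.16,0,0.55,-0.47,0.02,0.09,-0.05,-0.16,0,0.55,-0.47,0.02,0.09,-0.05,-0.16,0,0.55,-0.47,0.02,0.09,-0.05,-0.16,0,0.55,-0.47,0.02,0.09,-0.05,-0.16,0,0.55,-0.47,0.02,0.09,-0.05,-0.16,0,0.55,-0.47,0.02,0.09,-0.05,-0.16,0,0.55,-0.47,0.02,0.09,-0.05,-0.16,0,0.55,-0.47,0.02,0.09,-0.05,-0.16]}}

```text
time_s: 1.1
tcp_pos: [0.4026, -0.2534, 0.3925]
orientation: [-0.13, 0.919, 0.36, -0.093]
ft_force: [-0.4, -0.5, 0.5]
opening: 0.0856
grasp_force: 0.0
```

```bash
cat >> h.py <<'E'
RIB={"L":(np.array((.5372,.1292,.1338)),-18.1),"R":(np.array((.5415,-.1283,.1338)),-19.5)}
def grasp(nm,k):
    c,y=RIB[nm];F=frame(np.radians(y));return c+F[:,2]*(.164+k),toolR(-F[:,2],-F[:,0])
E
python3 -c "
from h import *
from station import bot
s=bot.sense();print(s['time_s'],s['tcp_pos'],s['q'],s['ft_force'])
for k in(.1,0):print(plan(*grasp('L',k)))"
```

```text
1.1 [ 0.40261377 -0.25342483  0.39245382] [-0.67632723  0.37916659  1.61332131 -0.03248619  1.46820981  0.15647908] [-0.37965855 -0.49227697  0.50234885]
(array([ 0.725 , -0.078 ,  0.0398]), array([ 0.0872, -0.0485, -0.1527]))
(array([ 0.6903, -0.1153,  0.1985]), array([ 0.0872, -0.0485, -0.1527]))
```

>>> {"name": "servo_tool", "arguments": {"commands": [0,0.725,-0.078,0.04,0.087,-0.049,-0.153,0,0.725,-0.078,0.04,0.087,-0.049,-0.153,0,0.725,-0.078,0.04,0.087,-0.049,-0.153,0,0.725,-0.078,0.04,0.087,-0.049,-0.153,0,0.725,-0.078,0.04,0.087,-0.049,-0.153,0,0.725,-0.078,0.04,0.087,-0.049,-0.153,0,0.725,-0.078,0.04,0.087,-0.049,-0.153,0,0.725,-0.078,0.04,0.087,-0.049,-0.153,0,0.725,-0.078,0.04,0.087,-0.049,-0.153,0,0.725,-0.078,0.04,0.087,-0.049,-0.153,0,0.725,-0.078,0.04,0.087,-0.049,-0.153,0,0.725,-0.078,0.04,0.087,-0.049,-0.153]}}

```text
time_s: 2.1
tcp_pos: [0.6824, 0.0813, 0.3481]
orientation: [-0.243, 0.772, 0.56, -0.177]
ft_force: [0.7, -0.8, -0.3]
opening: 0.0852
grasp_force: 0.0
```

```bash
python3 -c "
from h import *
from station import bot
s=bot.sense();print(s['time_s'],s['tcp_pos'],s['q'],s['qvel'],s['ft_force'])
for k in(.1,0):print(plan(*grasp('L',k)))"
```

```text
2.1 [0.68243943 0.0812849  0.34812824] [-0.00897379  0.78271285  1.00814678  0.18476687  1.93379652  0.32033992] [-0.0520692  -0.04060277  0.08065507 -0.04246959 -0.01628374 -0.04888892] [ 0.73668592 -0.82027969 -0.32895745]
(array([ 0.0007, -0.0039, -0.0012]), array([ 0.0001,  0.0005, -0.    ]))
(array([ 0.001 , -0.0039,  0.1655]), array([ 0.0001,  0.0005, -0.    ]))
```

>>> {"name": "servo_tool", "arguments": {"commands": [0,0,0,0.04,0,0,0,0,0,0,0.08,0,0,0,0,0,0,0.11,0,0,0,0,0,0,0.13,0,0,0,0,0,0,0.15,0,0,0,0,0,0,0.165,0,0,0,0,0,0,0.165,0,0,0,0,0,0,0.165,0,0,0]}}

```text
time_s: 2.77
tcp_pos: [0.6268, 0.0952, 0.2687]
orientation: [-0.243, 0.773, 0.559, -0.177]
ft_force: [0.5, 0.4, -0.5]
opening: 0.0848
grasp_force: 0.0
```

```bash
python3 -c "
from h import *
from station import bot,get_image
s=bot.sense();print(s['time_s'],s['tcp_pos'],s['qvel'].round(3),s['ft_force'])
print(plan(*grasp('L',0)))
im,d=get_image('side');cv2.imwrite('pics/g1.png',cv2.resize(im[180:330,180:340],None,fx=3.6,fy=3.6,interpolation=cv2.INTER_CUBIC))"
```

```text
2.7667 [0.62679592 0.09524363 0.26871363] [ 0.002 -0.007 -0.025  0.002  0.007  0.003] [ 0.51167623  0.40267287 -0.54309718]
(array([ 0.0074, -0.0017,  0.0024]), array([ 0.    ,  0.0002, -0.001 ]))
```

View pics/g1.png

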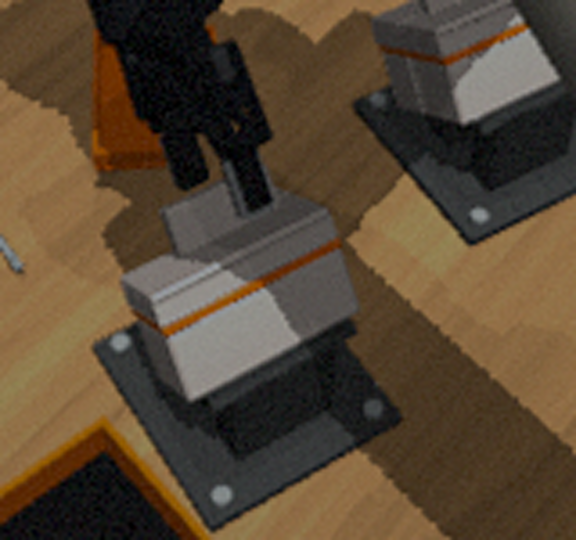

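The side crop shows the open fingers astride the left rib, with the near finger at crop (250,190), a few mm right of centre. I'll correct that and close.

>>> {"name": "servo_tool", "arguments": {"commands": [0,0.007,-0.002,0.002,0,0,0,0,0.007,-0.002,0.002,0,0,0,0.6,0.007,-0.002,0.002,0,0,0,1,0.007,-0.002,0.002,0,0,0,1,0.007,-0.002,0.002,0,0,0,1,0.007,-0.002,0.002,0,0,0,1,0.007,-0.002,0.002,0,0,0,1,0.007,-0.002,0.002,0,0,0,1,0.007,-0.002,0.002,0,0,0,1,0.007,-0.002,0.002,0,0,0,1,0.007,-0.002,0.002,0,0,0,1,0.007,-0.002,0.002,0,0,0]}}

```text
time_s: 3.82
tcp_pos: [0.6268, 0.1001, 0.2685]
orientation: [-0.243, 0.773, 0.559, -0.177]
ft_force: [4.7, -1.4, 1.6]
opening: 0.011
grasp_force: 59.3
```

```bash
python3 -c "
from h import *
from station import bot
s=bot.sense();print(s['time_s'],s['tcp_pos'],s['q'].round(3),s['ft_force'],s['wrist_torque'],s['opening'],s['grasp_force'])
print(plan(*grasp('L',0)))"
```

```text
3.8167 [0.62675702 0.10012298 0.26854845] [0.016 0.789 1.241 0.189 1.693 0.302] [ 4.68019997 -1.35368738  1.57827934] [-0.22177907 -0.69823893  0.07000628] 0.011044534556248728 59.28498923778534
(array([-0.0003,  0.0003,  0.0006]), array([ 0.0005,  0.0001, -0.0009]))
```

Gripped: opening 11 mm, 59 N. Drawing it straight off along the axis.

>>> {"name": "servo_tool", "arguments": {"commands": [1,0,0,-0.006,0,0,0,1,0,0,-0.012,0,0,0,1,0,0,-0.02,0,0,0,1,0,0,-0.03,0,0,0,1,0,0,-0.04,0,0,0,1,0,0,-0.055,0,0,0,1,0,0,-0.08,0,0,0,1,0,0,-0.11,0,0,0,1,0,0,-0.14,0,0,0,1,0,0,-0.16,0,0,0,1,0,0,-0.16,0,0,0]}}

```text
time_s: 4.73
tcp_pos: [0.6802, 0.0826, 0.3496]
orientation: [-0.242, 0.773, 0.559, -0.175]
ft_force: [0.5, -0.1, -3.6]
opening: 0.0107
grasp_force: 58.8
```

```bash
cat >> h.py <<'E'
TRAY={"L":((.4625,.359),-10.15),"R":((.4593,-.3777),-1.4)}
def lay(nm,z,yaw=None):
    # cover level, long leg (rib y) along tray y; bbox of cover centred in tray. rib x horizontal dir: yaw+180
    (cx,cy),ty=TRAY[nm]; a=np.radians(ty if yaw is None else yaw); F=frame(a,0.)
    off=np.array([-.009,-.009 if nm=="L" else .009,0])  # bbox centre in rib frame
    c=np.array([cx,cy,0])-F@off
    return c+[0,0,z],toolR(-F[:,2],-F[:,0])
E
python3 - <<'E'
from h import *
from station import bot,get_image
s=bot.sense();print(s['time_s'],s['tcp_pos'],s['q'].round(3),s['ft_force'],s['opening'])
im,d=get_image('side');cv2.imwrite('pics/g2.png',im)
for z in(.32,.25):print(lay("L",z)[0],plan(*lay("L",z)))
# tray fit check
im,d=load("top");P=cloud("top",d);hs=cv2.cvtColor(im,cv2.COLOR_BGR2HSV)
for n,u0,u1 in(("L",70,172),("R",360,460)):
    sub=P[200:305,u0:u1].reshape(-1,3);h=hs[200:305,u0:u1].reshape(-1,3)
    z=sub[(sub[:,2]>.05)&(sub[:,2]<.068)&(h[:,1]>120)&(h[:,0]<22)]
    r=cv2.minAreaRect(z[:,:2].astype(np.float32));print(n,cv2.boxPoints(r).round(3).tolist())
E
```

```text
4.7333 [0.68020841 0.08259729 0.34964594] [-0.008  0.777  1.016  0.186  1.927  0.324] [ 0.51367774 -0.07251634 -3.56411319] 0.010712691572001866
[0.45205482 0.35172688 0.32      ] (array([ 0.3071, -0.3839,  0.3238]), array([-0.1933, -0.0133, -0.0436]))
[0.45205482 0.35172688 0.25      ] (array([ 0.3072, -0.3172,  0.4196]), array([-0.1933, -0.0133, -0.0436]))
L [[0.3610000014305115, 0.27399998903274536], [0.527999997138977, 0.24400000274181366], [0.5640000104904175, 0.4440000057220459], [0.3970000147819519, 0.4740000069141388]]
R [[0.3720000088214874, -0.47699999809265137], [0.5419999957084656, -0.48100000619888306], [0.546999990940094, -0.27799999713897705], [0.37700000405311584, -0.27399998903274536]]
```

View pics/g2.png

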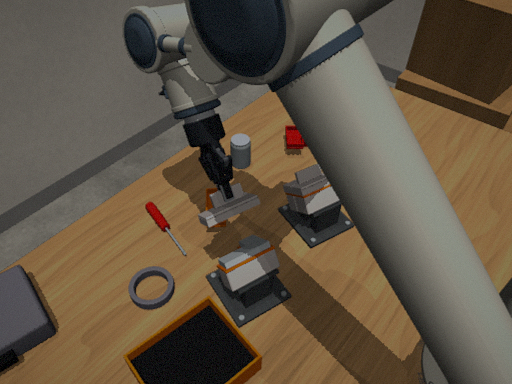

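The view shows the left cover off its spigot and held by the rib at (230,207), with the housing bare at (250,262). I'll carry it over the left tray and level it.

>>> {"name": "servo_tool", "arguments": {"commands": [1,0.012,-0.018,0.01,-0.008,0,-0.002,1,0.037,-0.053,0.029,-0.024,-0.002,-0.005,1,0.068,-0.097,0.053,-0.043,-0.003,-0.01,1,0.1,-0.141,0.077,-0.062,-0.004,-0.014,1,0.132,-0.185,0.102,-0.082,-0.005,-0.018,1,0.164,-0.23,0.126,-0.101,-0.007,-0.023,1,0.196,-0.275,0.15,-0.12,-0.008,-0.028,1,0.228,-0.32,0.174,-0.14,-0.009,-0.032,1,0.26,-0.365,0.2,-0.16,-0.011,-0.036,1,0.285,-0.41,0.225,-0.18,-0.012,-0.041,1,0.307,-0.441,0.242,-0.193,-0.013,-0.044,1,0.307,-0.441,0.242,-0.193,-0.013,-0.044]}}

```text
time_s: 5.78
tcp_pos: [0.4473, 0.3547, 0.3794]
orientation: [-0.001, 0.765, 0.644, -0.0]
ft_force: [-1.3, 0.3, -2.3]
opening: 0.0106
grasp_force: 59.1
```

Run:
```python
from h import *
from station import bot,get_image
s=bot.sense();print(s['time_s'],s['tcp_pos'],s['q'].round(3),s['qvel'].round(2),s['ft_force'],s['opening'])
for z in(.26,.23):print(plan(*lay("L",z)))
```

```text
5.7833 [0.44728931 0.35469894 0.37939758] [0.565 0.444 1.514 0.002 1.185 0.736] [-0.08  0.02 -0.03  0.03  0.05 -0.09] [-1.27102268  0.31128528 -2.27669426] 0.010617833680968343
(array([-0.0037,  0.0091,  0.199 ]), array([-0.0006, -0.0002,  0.0019]))
(array([-0.0037,  0.0092,  0.249 ]), array([-0.0006, -0.0002,  0.0019]))
```

>>> {"name": "servo_tool", "arguments": {"commands": [1,-0.004,0.009,0.02,0,0,0.002,1,-0.004,0.009,0.05,0,0,0.002,1,-0.004,0.009,0.09,0,0,0.002,1,-0.004,0.009,0.13,0,0,0.002,1,-0.004,0.009,0.165,0,0,0.002,1,-0.004,0.009,0.195,0,0,0.002,1,-0.004,0.009,0.21,0,0,0.002,1,-0.004,0.009,0.216,0,0,0.002,1,-0.004,0.009,0.216,0,0,0.002,1,-0.004,0.009,0.216,0,0,0.002]}}

```text
time_s: 6.62
tcp_pos: [0.4561, 0.3489, 0.2504]
orientation: [-0.001, 0.769, 0.64, -0.0]
ft_force: [-0.7, 0.3, -2.7]
opening: 0.011
grasp_force: 59.1
```

Run:
```python
from h import *
from station import bot,get_image
s=bot.sense();print(s['time_s'],s['tcp_pos'],s['ft_force'],s['wrist_torque'],s['opening'])
im,d=get_image('top');im2,d2=get_image('side')
cv2.imwrite('pics/g3.png',np.vstack([cv2.resize(im[190:300,60:190],None,fx=2.6,fy=2.6),cv2.resize(im2[260:384,110:290],(338,233))]))
P=cloud("side",d2);p=P.reshape(-1,3);c=im2.reshape(-1,3).astype(int)
w=(abs(p[:,0]-.46)<.08)&(abs(p[:,1]-.36)<.095)&(p[:,2]>.06)&(p[:,2]<.09)&(c.min(1)>80)&(c.max(1)-c.min(1)<50)
q=p[w];print(w.sum(),q.mean(0));h=np.median(q[:,2]);q=q[abs(q[:,2]-h)<.006];print(h,np.linalg.lstsq(np.c_[q[:,:2],np.ones(len(q))],q[:,2],rcond=None)[0])
```

```text
6.6167 [0.45607736 0.34887237 0.25035229] [-0.73761475  0.3073289  -2.7005473 ] [0.02757888 0.004719   0.03760981] 0.010988211278730802
1146 [0.4440816  0.36789017 0.07157597]
0.071892236745376 [ 0.01415302 -0.00157271  0.06614169]
```

View pics/g3.png

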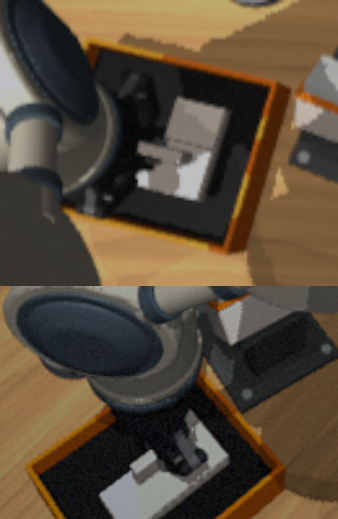

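The crop shows the left cover level inside the tray, clear of the walls: plate plane slope 0.8°, rim at about 51 mm. Now I'll feel for the floor.

>>> {"name": "servo_tool", "arguments": {"commands": [1,0,0,0.004,0,0,0,1,0,0,0.008,0,0,0,1,0,0,0.011,0,0,0,1,0,0,0.013,0,0,0,1,0,0,0.015,0,0,0,1,0,0,0.015,0,0,0]}}

```text
time_s: 7.22
tcp_pos: [0.4558, 0.3488, 0.2404]
orientation: [-0.001, 0.769, 0.64, -0.001]
ft_force: [0.1, -1.0, -3.2]
opening: 0.0108
grasp_force: 59.1
```

>>> {"name": "servo_tool", "arguments": {"commands": [1,0,0,0.0017,0,0,0,1,0,0,0.0034,0,0,0,1,0,0,0.005,0,0,0,1,0,0,0.005,0,0,0]}}

```text
time_s: 7.55
tcp_pos: [0.4558, 0.3489, 0.2375]
orientation: [-0.001, 0.769, 0.64, -0.001]
ft_force: [0.7, -0.7, -2.7]
opening: 0.0104
grasp_force: 59.0
```

>>> {"name": "servo_tool", "arguments": {"commands": [1,0,0,0.0017,0,0,0,1,0,0,0.0034,0,0,0,1,0,0,0.0034,0,0,0,1,0,0,0.0034,0,0,0]}}

```text
time_s: 7.88
tcp_pos: [0.4558, 0.3489, 0.2356]
orientation: [-0.001, 0.769, 0.64, -0.001]
ft_force: [-0.1, 0.4, -2.8]
opening: 0.0113
grasp_force: 59.1
```

>>> {"name": "servo_tool", "arguments": {"commands": [1,0,0,0.0017,0,0,0,1,0,0,0.0034,0,0,0,1,0,0,0.0034,0,0,0,1,0,0,0.0034,0,0,0]}}

```text
time_s: 8.22
tcp_pos: [0.4559, 0.3489, 0.2336]
orientation: [-0.001, 0.769, 0.64, -0.001]
ft_force: [-0.2, 0.3, -2.5]
opening: 0.0107
grasp_force: 59.2
```

>>> {"name": "servo_tool", "arguments": {"commands": [1,0,0,0.0017,0,0,0,1,0,0,0.0034,0,0,0,1,0,0,0.0034,0,0,0,1,0,0,0.0034,0,0,0]}}

```text
time_s: 8.55
tcp_pos: [0.4558, 0.3489, 0.2317]
orientation: [-0.001, 0.769, 0.64, -0.001]
ft_force: [-1.3, -0.8, 2.2]
opening: 0.0108
grasp_force: 59.9
```

The floor is felt: the load changed from −2.7 to +2.2 N, with the rim at about 34 mm. I'll ease off to near-zero load, release, and rise straight up.

>>> {"name": "servo_tool", "arguments": {"commands": [1,0,0,-0.001,0,0,0,1,0,0,-0.001,0,0,0,0.8,0,0,-0.001,0,0,0,0.6,0,0,-0.001,0,0,0,0.5,0,0,-0.001,0,0,0,0.5,0,0,-0.001,0,0,0,0.5,0,0,-0.001,0,0,0,0.5,0,0,-0.001,0,0,0]}}

```text
time_s: 9.22
tcp_pos: [0.4558, 0.3489, 0.2322]
orientation: [-0.001, 0.769, 0.64, -0.001]
ft_force: [0.2, -0.3, -0.4]
opening: 0.0427
grasp_force: 0.0
```

>>> {"name": "servo_tool", "arguments": {"commands": [0.5,0,0,-0.01,0,0,0,0.5,0,0,-0.04,0,0,0,0.5,0,0,-0.09,0,0,0,0.5,0,0,-0.15,0,0,0,0.3,0,0,-0.2,0,0,0,0,0,0,-0.25,0,0,0,0,0,0,-0.25,0,0,0]}}

```text
time_s: 9.8
tcp_pos: [0.4571, 0.3492, 0.3884]
orientation: [-0.001, 0.769, 0.64, 0.004]
ft_force: [0.7, 1.2, -0.4]
opening: 0.0769
grasp_force: 0.0
```

Run:
```python
from h import *
from station import bot,get_image
s=bot.sense();print(s['time_s'],s['tcp_pos'],s['q'].round(3),s['ft_force'],s['opening'])
for n in("top","side"):
    im,d=get_image(n);np.savez(f"{n}1.npz",im=im,d=d)
    p=cloud(n,d).reshape(-1,3);c=im.reshape(-1,3).astype(int)
    w=(abs(p[:,0]-.46)<.085)&(abs(p[:,1]-.36)<.095)&(p[:,2]>.04)&(p[:,2]<.12)&(c.min(1)>70)&(c.max(1)-c.min(1)<50)
    q=p[w];hm=q[:,2].max();h=np.median(q[:,2]);q=q[abs(q[:,2]-h)<.006];print(n,len(q),h,hm,np.linalg.lstsq(np.c_[q[:,:2],np.ones(len(q))],q[:,2],rcond=None)[0],q.min(0),q.max(0))
for k in(.15,.1):print(grasp("R",k)[0],plan(*grasp("R",k)))
```

```text
9.8 [0.45710821 0.34923449 0.38837686] [0.548 0.439 1.495 0.003 1.201 0.729] [ 0.69421284  1.18484497 -0.44309989] 0.07691344984463275
top 1077 0.053320851093660165 0.08757919427796898 [-0.00107477  0.00172035  0.05293181] [0.41012166 0.29040491 0.04754429] [0.50490356 0.42079948 0.05826877]
side 1477 0.05422952298916292 0.08748197443694897 [ 4.52560603e-03 -5.19546806e-05  5.17715076e-02] [0.41299429 0.29518919 0.04826834] [0.50737234 0.41711384 0.06019189]
[ 0.71127256 -0.18841962  0.39101374] (array([-0.8034,  0.5801, -0.0149]), array([0.1937, 0.0146, 0.049 ]))
[ 0.68423871 -0.17884643  0.35005614] (array([-0.796 ,  0.533 ,  0.0534]), array([0.1937, 0.0146, 0.049 ]))
```

The left cover rests level (both views give slope ≤0.5°, plate top 53 mm). On to the right-hand cover.

>>> {"name": "servo_tool", "arguments": {"commands": [0,-0.8,0.56,0.02,0.194,0.015,0.049,0,-0.8,0.56,0.02,0.194,0.015,0.049,0,-0.8,0.56,0.02,0.194,0.015,0.049,0,-0.8,0.56,0.02,0.194,0.015,0.049,0,-0.8,0.56,0.02,0.194,0.015,0.049,0,-0.8,0.56,0.02,0.194,0.015,0.049,0,-0.8,0.56,0.02,0.194,0.015,0.049,0,-0.8,0.56,0.02,0.194,0.015,0.049,0,-0.8,0.56,0.02,0.194,0.015,0.049,0,-0.8,0.56,0.02,0.194,0.015,0.049,0,-0.8,0.56,0.02,0.194,0.015,0.049,0,-0.8,0.56,0.02,0.194,0.015,0.049]}}

```text
time_s: 10.9
tcp_pos: [0.6642, -0.108, 0.3694]
orientation: [-0.247, 0.779, 0.55, -0.175]
ft_force: [0.0, 0.4, 0.1]
opening: 0.0852
grasp_force: 0.0
```

Run:
```python
from h import *
from station import bot
s=bot.sense();print(s['time_s'],s['tcp_pos'],s['q'].round(3),s['qvel'].round(2),s['ft_force'])
for k in(.1,.0):print(plan(*grasp("R",k)))
```

```text
10.9 [ 0.66418703 -0.10801001  0.36937057] [-0.261  0.754  1.012  0.05   1.99   0.086] [-0.52  0.43 -0.9  -0.31  0.49 -0.52] [0.01791409 0.35249531 0.11172409]
(array([-0.1   ,  0.0766, -0.0146]), array([-0.0017,  0.0002, -0.0004]))
(array([-0.0999,  0.0775,  0.152 ]), array([-0.0017,  0.0002, -0.0004]))
```

>>> {"name": "servo_tool", "arguments": {"commands": [0,-0.07,0.055,-0.01,0,0,0,0,-0.07,0.055,-0.01,0,0,0,0,-0.07,0.055,-0.01,0,0,0,0,-0.07,0.055,-0.01,0,0,0]}}

```text
time_s: 11.23
tcp_pos: [0.6783, -0.1562, 0.355]
orientation: [-0.248, 0.779, 0.549, -0.175]
ft_force: [0.3, 0.3, 0.7]
opening: 0.0849
grasp_force: 0.0
```

Run:
```python
from h import *
from station import bot
s=bot.sense();print(s['time_s'],s['tcp_pos'],s['qvel'].round(2),s['ft_force'])
for k in(.1,.0):print(plan(*grasp("R",k)))
```

```text
11.2333 [ 0.67833533 -0.15619666  0.35499193] [ 0.03 -0.03  0.01  0.01  0.    0.01] [0.32380729 0.28364414 0.71329772]
(array([-0.0323,  0.0227, -0.0059]), array([-0.0018, -0.0001, -0.0006]))
(array([-0.0323,  0.0236,  0.1607]), array([-0.0018, -0.0001, -0.0006]))
```

>>> {"name": "servo_tool", "arguments": {"commands": [0,-0.032,0.023,0,-0.002,0,-0.001,0,-0.032,0.023,0.02,-0.002,0,-0.001,0,-0.032,0.0235,0.05,-0.002,0,-0.001,0,-0.032,0.0235,0.08,-0.002,0,-0.001,0,-0.032,0.0235,0.11,-0.002,0,-0.001,0,-0.032,0.0235,0.13,-0.002,0,-0.001,0,-0.032,0.0235,0.15,-0.002,0,-0.001,0,-0.032,0.0235,0.161,-0.002,0,-0.001,0,-0.032,0.0235,0.161,-0.002,0,-0.001,0,-0.032,0.0235,0.161,-0.002,0,-0.001]}}

```text
time_s: 12.07
tcp_pos: [0.6306, -0.1585, 0.27]
orientation: [-0.244, 0.778, 0.552, -0.173]
ft_force: [0.4, 0.2, 0.1]
opening: 0.085
grasp_force: 0.0
```

Run:
```python
from h import *
from station import bot,get_image
s=bot.sense();print(s['time_s'],s['tcp_pos'],s['qvel'].round(2),s['ft_force'])
print(plan(*grasp("R",0)))
im,d=get_image('side');im2,d=get_image('top')
cv2.imwrite('pics/g4.png',np.hstack([cv2.resize(im[110:250,240:370],(390,420),interpolation=2),cv2.resize(im2[150:280,255:375],(388,420),interpolation=2)]))
```

```text
12.0667 [ 0.63064555 -0.15845645  0.27001094] [-0.01 -0.   -0.03 -0.    0.01 -0.  ] [0.39252712 0.17450468 0.07721378]
(array([-0.0022,  0.0017,  0.0026]), array([0.001 , 0.0003, 0.0009]))
```

View pics/g4.png

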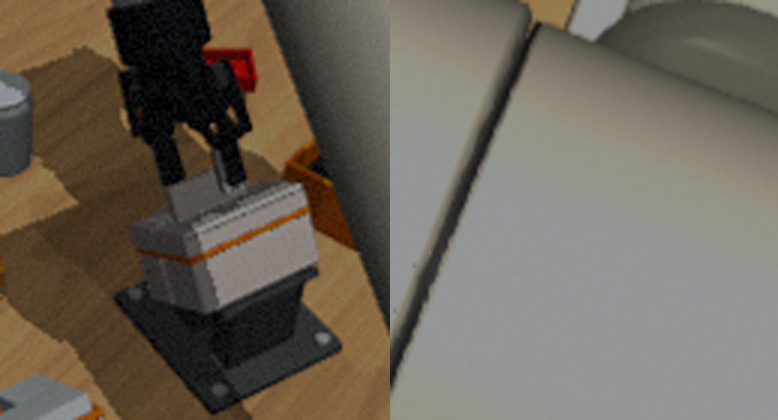

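The side view shows the open fingers astride the right rib, at crop (170,170) and (232,170). A small correction, then I close.

>>> {"name": "servo_tool", "arguments": {"commands": [0,-0.002,0.001,0.002,0.001,0,0.001,0,-0.002,0.001,0.002,0.001,0,0.001,0.6,-0.002,0.001,0.002,0.001,0,0.001,1,-0.002,0.001,0.002,0.001,0,0.001,1,-0.002,0.001,0.002,0.001,0,0.001,1,-0.002,0.001,0.002,0.001,0,0.001,1,-0.002,0.001,0.002,0.001,0,0.001,1,-0.002,0.001,0.002,0.001,0,0.001,1,-0.002,0.001,0.002,0.001,0,0.001,1,-0.002,0.001,0.002,0.001,0,0.001,1,-0.002,0.001,0.002,0.001,0,0.001,1,-0.002,0.001,0.002,0.001,0,0.001]}}

```text
time_s: 13.17
tcp_pos: [0.6302, -0.1604, 0.2685]
orientation: [-0.245, 0.779, 0.55, -0.174]
ft_force: [6.0, -2.1, 0.7]
opening: 0.0108
grasp_force: 59.4
```

Run:
```python
from h import *
from station import bot
s=bot.sense();print(s['time_s'],s['tcp_pos'],s['ft_force'],s['wrist_torque'],s['opening'],s['grasp_force'],plan(*grasp("R",0)))
```

```text
13.1667 [ 0.6302186  -0.16036351  0.26852595] [ 6.0389394  -2.11764705  0.67841938] [-0.15563267 -0.69739927 -0.02367241] 0.010841415517281627 59.40429210662842 (array([0.001 , 0.    , 0.0008]), array([ 0.0004,  0.0002, -0.0003]))
```

>>> {"name": "servo_tool", "arguments": {"commands": [1,0,0,-0.006,0,0,0,1,0,0,-0.012,0,0,0,1,0,0,-0.02,0,0,0,1,0,0,-0.03,0,0,0,1,0,0,-0.04,0,0,0,1,0,0,-0.055,0,0,0,1,0,0,-0.08,0,0,0,1,0,0,-0.11,0,0,0,1,0,0,-0.14,0,0,0,1,0,0,-0.16,0,0,0,1,0,0,-0.16,0,0,0]}}

```text
time_s: 14.08
tcp_pos: [0.6832, -0.1791, 0.3496]
orientation: [-0.244, 0.78, 0.55, -0.173]
ft_force: [0.6, -0.4, -2.5]
opening: 0.011
grasp_force: 58.8
```

Run:
```python
from h import *
from station import bot
s=bot.sense();print(s['time_s'],s['tcp_pos'],s['q'].round(3),s['ft_force'],s['wrist_torque'],s['opening'],s['grasp_force'])
for z in(.38,.26):print(lay("R",z)[0],plan(*lay("R",z)))
```

```text
14.0833 [ 0.6831601  -0.17912117  0.3495849 ] [-3.410e-01  8.210e-01  9.180e-01 -1.000e-03  2.009e+00  0.000e+00] [ 0.57287631 -0.39392276 -2.4787632 ] [-0.14503939 -0.6152707  -0.03448866] 0.011049166154686743 58.766130208969116
[ 0.45052258 -0.3684828   0.38      ] (array([-0.4271, -0.2422,  0.1069]), array([-0.1915, -0.0302, -0.0977]))
[ 0.45052258 -0.3684828   0.26      ] (array([-0.4269, -0.1282,  0.2712]), array([-0.1915, -0.0302, -0.0977]))
```

>>> {"name": "servo_tool", "arguments": {"commands": [1,-0.017,-0.01,0.004,-0.008,-0.001,-0.004,1,-0.051,-0.029,0.013,-0.023,-0.004,-0.012,1,-0.094,-0.053,0.024,-0.042,-0.007,-0.021,1,-0.137,-0.078,0.034,-0.061,-0.01,-0.031,1,-0.18,-0.102,0.045,-0.081,-0.013,-0.041,1,-0.223,-0.126,0.056,-0.1,-0.016,-0.051,1,-0.266,-0.15,0.067,-0.119,-0.019,-0.061,1,-0.309,-0.175,0.077,-0.138,-0.022,-0.071,1,-0.352,-0.2,0.088,-0.158,-0.025,-0.08,1,-0.395,-0.224,0.099,-0.177,-0.028,-0.09,1,-0.427,-0.242,0.107,-0.1915,-0.03,-0.098,1,-0.427,-0.242,0.107,-0.1915,-0.03,-0.098]}}

```text
time_s: 15.08
tcp_pos: [0.4461, -0.3698, 0.3784]
orientation: [-0.001, 0.716, 0.698, -0.0]
ft_force: [0.6, -1.1, -3.7]
opening: 0.0107
grasp_force: 59.1
```

Run:
```python
from h import *
from station import bot
s=bot.sense();print(s['time_s'],s['tcp_pos'],s['qvel'].round(2),s['ft_force'],s['opening'])
for z in(.25,):print(plan(*lay("R",z)))
```

```text
15.0833 [ 0.44613549 -0.36981205  0.37836738] [ 0.07  0.03 -0.04 -0.02  0.08  0.14] [ 0.55143948 -1.05448407 -3.70500223] 0.010749532205113956
(array([0.0022, 0.0076, 0.2139]), array([-0.0005, -0.0003, -0.0002]))
```

>>> {"name": "servo_tool", "arguments": {"commands": [1,0.002,0.008,0.02,0,0,0,1,0.002,0.008,0.05,0,0,0,1,0.002,0.008,0.09,0,0,0,1,0.002,0.008,0.13,0,0,0,1,0.002,0.008,0.165,0,0,0,1,0.002,0.008,0.195,0,0,0,1,0.002,0.008,0.208,0,0,0,1,0.002,0.008,0.214,0,0,0,1,0.002,0.008,0.214,0,0,0,1,0.002,0.008,0.214,0,0,0]}}

```text
time_s: 15.92
tcp_pos: [0.4543, -0.3665, 0.2499]
orientation: [-0.002, 0.715, 0.699, -0.001]
ft_force: [-0.8, 0.4, -3.1]
opening: 0.0111
grasp_force: 59.1
```

Run:
```python
from h import *
from station import bot,get_image
s=bot.sense();print(s['time_s'],s['tcp_pos'],s['ft_force'],s['wrist_torque'],s['opening'],plan(*lay("R",.25)))
for n in("top","side"):
    im,d=get_image(n)
    if n=="top":cv2.imwrite('pics/g5.png',cv2.resize(im[190:310,340:470],(520,480),interpolation=2))
    p=cloud(n,d).reshape(-1,3);c=im.reshape(-1,3).astype(int)
    w=(abs(p[:,0]-.46)<.08)&(abs(p[:,1]+.378)<.095)&(p[:,2]>.06)&(p[:,2]<.085)&(c.min(1)>70)&(c.max(1)-c.min(1)<50)
    q=p[w]
    if len(q)>50:
        h=np.median(q[:,2]);q=q[abs(q[:,2]-h)<.006];print(n,len(q),h,np.linalg.lstsq(np.c_[q[:,:2],np.ones(len(q))],q[:,2],rcond=None)[0],q.min(0),q.max(0))
```

```text
15.9167 [ 0.45432466 -0.36648182  0.24994248] [-0.79562639  0.3769934  -3.09886451] [-0.02816268 -0.01662185 -0.04401995] 0.011133195866443136 (array([-0.0035, -0.0063, -0.0001]), array([-0.0011, -0.0006,  0.0003]))
side 438 0.07181541019699668 [-0.00152568  0.00845129  0.07548677] [ 0.41851515 -0.43354193  0.06659522] [ 0.50881114 -0.31359407  0.07664378]
```

View pics/g5.png

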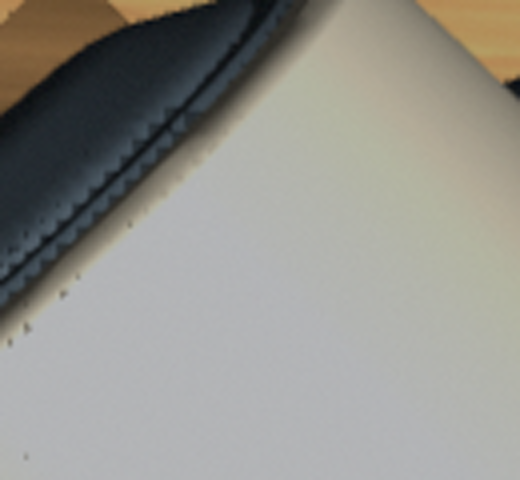

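The arm hides the top view. The side depth shows the cover level (0.5°) and inside the tray, x 0.419–0.509 and y −0.434 to −0.314, with the rim at about 51 mm. Feeling down.

>>> {"name": "servo_tool", "arguments": {"commands": [1,0,0,0.004,0,0,0,1,0,0,0.008,0,0,0,1,0,0,0.011,0,0,0,1,0,0,0.013,0,0,0,1,0,0,0.015,0,0,0,1,0,0,0.015,0,0,0]}}

```text
time_s: 16.52
tcp_pos: [0.4537, -0.3666, 0.2403]
orientation: [-0.002, 0.715, 0.699, -0.001]
ft_force: [-0.0, -0.3, -3.7]
opening: 0.0112
grasp_force: 59.0
```

>>> {"name": "servo_tool", "arguments": {"commands": [1,0,0,0.0017,0,0,0,1,0,0,0.0034,0,0,0,1,0,0,0.0034,0,0,0,1,0,0,0.0034,0,0,0]}}

```text
time_s: 16.85
tcp_pos: [0.4538, -0.3666, 0.2385]
orientation: [-0.002, 0.715, 0.699, -0.001]
ft_force: [-0.0, 0.5, -2.8]
opening: 0.0107
grasp_force: 59.1
```

>>> {"name": "servo_tool", "arguments": {"commands": [1,0,0,0.0017,0,0,0,1,0,0,0.0034,0,0,0,1,0,0,0.0034,0,0,0,1,0,0,0.0034,0,0,0]}}

```text
time_s: 17.18
tcp_pos: [0.4538, -0.3665, 0.2363]
orientation: [-0.002, 0.715, 0.699, -0.001]
ft_force: [-0.5, -0.1, -2.4]
opening: 0.0106
grasp_force: 59.1
```

>>> {"name": "servo_tool", "arguments": {"commands": [1,0,0,0.0017,0,0,0,1,0,0,0.0034,0,0,0,1,0,0,0.0034,0,0,0,1,0,0,0.0034,0,0,0]}}

```text
time_s: 17.52
tcp_pos: [0.4537, -0.3665, 0.2343]
orientation: [-0.002, 0.715, 0.699, -0.001]
ft_force: [-0.6, -1.1, -2.9]
opening: 0.0111
grasp_force: 59.1
```

>>> {"name": "servo_tool", "arguments": {"commands": [1,0,0,0.0017,0,0,0,1,0,0,0.0034,0,0,0,1,0,0,0.0034,0,0,0,1,0,0,0.0034,0,0,0]}}

```text
time_s: 17.85
tcp_pos: [0.4538, -0.3666, 0.2324]
orientation: [-0.002, 0.715, 0.699, -0.0]
ft_force: [-0.7, 0.3, -1.0]
opening: 0.0106
grasp_force: 59.5
```

>>> {"name": "servo_tool", "arguments": {"commands": [1,0,0,0.001,0,0,0,1,0,0,0.0017,0,0,0,1,0,0,0.0017,0,0,0,1,0,0,0.0017,0,0,0]}}

```text
time_s: 18.18
tcp_pos: [0.4538, -0.3666, 0.2314]
orientation: [-0.002, 0.715, 0.699, -0.001]
ft_force: [-1.1, 1.7, 0.7]
opening: 0.0107
grasp_force: 59.8
```

The floor now carries the cover: the load went from −2.9 to +0.7 N. Releasing and rising, then moving to a clear pose.

>>> {"name": "servo_tool", "arguments": {"commands": [1,0,0,0,0,0,0,0.8,0,0,0,0,0,0,0.6,0,0,0,0,0,0,0.5,0,0,0,0,0,0,0.5,0,0,0,0,0,0,0.5,0,0,0,0,0,0,0.5,0,0,0,0,0,0]}}

```text
time_s: 18.77
tcp_pos: [0.4537, -0.3666, 0.2313]
orientation: [-0.002, 0.715, 0.699, -0.001]
ft_force: [0.5, -0.0, -1.1]
opening: 0.0429
grasp_force: 0.0
```

>>> {"name": "servo_tool", "arguments": {"commands": [0.5,0,0,-0.01,0,0,0,0.5,0,0,-0.04,0,0,0,0.5,0,0,-0.09,0,0,0,0.5,0,0,-0.15,0,0,0,0.3,0,0,-0.2,0,0,0,0,0,0,-0.25,0,0,0,0,0.15,0,-0.25,0,0,0,0,0.25,0,-0.25,0,0,0,0,0.3,0,-0.25,0,0,0,0,0.3,0,-0.25,0,0,0,0,0.3,0,-0.25,0,0,0,0,0.3,0,-0.25,0,0,0]}}

```text
time_s: 19.77
tcp_pos: [0.4582, -0.1838, 0.3823]
orientation: [-0.002, 0.714, 0.7, -0.0]
ft_force: [-0.1, -0.1, 0.5]
opening: 0.0852
grasp_force: 0.0
```

Run:
```python
from h import *
from station import bot,get_image
s=bot.sense();print(s['time_s'],s['tcp_pos'],s['qvel'].round(2),s['ft_force'],s['opening'])
for n in("top","side"):
    im,d=get_image(n);cv2.imwrite(f'pics/end_{n}.png',im)
    p=cloud(n,d).reshape(-1,3);c=im.reshape(-1,3).astype(int)
    for cy in(.36,-.378):
        w=(abs(p[:,0]-.46)<.085)&(abs(p[:,1]-cy)<.095)&(p[:,2]>.04)&(p[:,2]<.12)&(c.min(1)>70)&(c.max(1)-c.min(1)<50)
        q=p[w]
        if len(q)>50:
            hm=q[:,2].max();h=np.median(q[:,2]);q=q[abs(q[:,2]-h)<.006];print(n,cy,len(q),h,hm,np.linalg.lstsq(np.c_[q[:,:2],np.ones(len(q))],q[:,2],rcond=None)[0],q.min(0),q.max(0))
```

```text
19.7667 [ 0.45815299 -0.18382492  0.38230132] [-0.06  0.03 -0.05 -0.02 -0.   -0.05] [-0.07171501 -0.14512313  0.4882606 ] 0.08522862380031185
top 0.36 1076 0.05332310385563943 0.08780484526679729 [0.00026057 0.00119951 0.05256245] [0.41011702 0.29062071 0.04747184] [0.504965   0.42124167 0.05857822]
side 0.36 1661 0.05408122088781961 0.08835888099107157 [ 0.00498356 -0.00065808  0.05177629] [0.41196728 0.29052383 0.04811509] [0.50808568 0.41689809 0.05946161]
side -0.378 563 0.05341850489938032 0.0875201858192668 [0.00211362 0.00032626 0.05235356] [ 0.41740885 -0.43529724  0.04782507] [ 0.50905729 -0.3119334   0.05904818]
```

View pics/end_side.png

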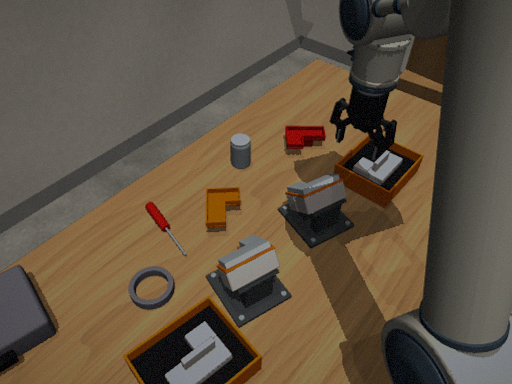

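The final view shows the left cover at (200,355) and the right cover at (378,165), each level and rib up in its own tray. Both housings are bare, the bystanders and look-alikes have not moved, and the gripper is empty and clear. Handing in.

```bash
python3 -c "
from station import sign_off;print(sign_off())"
```

```text
the job is handed in; nothing more can be done
None
```

Both covers were drawn off along their axes, left-hand first, and each now rests level and rib up on the felt floor of its own tray; bystanders were left where they stood, and the job was handed in at about 20 s (verdict not shown).

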